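# Seat a drill core in the three-point diameter gauge

## Robot

A 6-joint arm with a two-finger parallel gripper is mounted at the origin on the work surface; the furniture and walls round the work are solid. World frame = base frame: x ahead of the robot, y to its left, z up, the work surface at z = 0. Lengths are in mm, angles in rad, forces in N, time in s.
With the tool pointing down it reaches from about 375 to 925 mm from the base axis. Payload 5.7 kg.
Tool frame: the origin (TCP) lies midway between the tips of the shut fingers; the grasp point (between the pads) lies 19 mm behind it; z points along the fingers, y is the line along which they close (so a half turn about z gives the same grasp; the last joint's range is limited). The gripper opens to 85 mm and grips with 20 to 120 N. Pads are 22 mm wide; open, the fingers measure 114 mm over their backs; the gripper's body (76 mm by 85 mm) begins 54 mm behind the grasp point. The pads swing forward as they close: fully open they stand 13 mm farther back than shut.
Start: joints at [1.068, 0.359, 1.51, -0, 1.272, -0.115], TCP at [226.882, 555.417, 231.267] pointing down, gripper open.
Joint ranges: [-2.97, 2.97], [-1.01, 2.36], [0.21, 2.38], [-0.96, 4.11], [0.2, 2.71], [-2.98, 2.98]. Speed limits (rad/s): [2.39, 2.39, 3.14, 3.14, 3.14, 3.14].

## Interface

Orientations are given as a 3x3 rotation matrix whose columns are the frame's x, y, z axes.
In Python, from station import robot, vision gives the robot as it stands. The module is installed in compiled form; this text tells all that it offers.
- The arm moves only by the tool drive_tool, never from a script. Its argument "plan" is a list of rows, each an object of numbers: "dx", "dy", "dz": the shift along the tool's x, y, z in m; "ax", "ay", "az": the turn, a rotation vector about the tool's x, y, z in rad; "grip": the finger opening in m, from 0 to 0.0854. In form: [{"dx": .., "dy": .., "dz": .., "ax": .., "ay": .., "az": .., "grip": ..}, ...]. A call has 1 to 10 rows; each row shifts and turns the commanded pose from where the row before left it, along the tool's axes as they then stand; what a row does not reach is not made up. A row lasts 1/12 s, in which the tool goes at most 41.7 mm and 7.16 degrees, less where a joint would pass 70% of its speed; a pose out of reach is approached as far as the arm can. A call with a gripper value outside its range is refused whole. The fingers move at their own pace and stop on an object; "newtons" is the grip in N (left out, the last holds). Time passes only in rows, so rows that do not move let the fingers close. It gives the time, the measured TCP pose, the force, the opening and the grip force at its end, in the units of the state.
- robot.sense(): the state, without advancing time (a new reading comes with each control period).
- vision.read_camera(name): name is "scene" or "top" or "wrist"; returns the picture (480x640x3 uint8, red, green, blue); there is no depth.
- vision.camera_info(name): a dict with "fx", "fy", "cx", "cy" (pixels), "rvec" (rotation vector, rad) and "tvec" (3), from world to camera coordinates, as OpenCV has them; the wrist camera has in their place "mount" (4x4, takes a point from camera to tool coordinates, whose origin is the TCP and whose axes are the flange's). Camera axes: x right, y down, z forward; pixel columns grow to the right and rows downward; lengths in mm; the calibration is good to about 2 mm. A picture is of the moment at which its call begins: read the wrist's pose just before it. camera_info takes no time and is no camera call.
- robot.finish_job(): hands the job in; it is judged then, once.
The state is a dict: "t": time; "q": joint angles; "qvel": joint speeds; "joint_efforts": joint torques, N m; "position": TCP position; "ee_rot": TCP orientation; "contact_force": force on the tool from outside, world axes, zero at the start; "torque": the same for the moment, N m; "width": opening from 0.0 (shut) to 1.0 (fully open); "grip_force": force on a finger pad.
Only numpy, scipy, OpenCV 4.12 (cv2) and the standard library are available. Lean on these libraries where they do the work, as an engineer would, in place of code of your own. Each camera call takes 0.05 s, during which the arm holds its last target. There are 200 camera calls.

## Task

Push the grey, pale-topped drill core across the round aluminium plate into the gauge, until it stands fully home against both steel posts with the red probe tip pressed in, and let go of it there. Keep it upright on the plate and leave the short black core where it stands.

Things in the scene. Friction and masses are not known exactly. Their poses are not given: they have to be found in the camera images.
- pale_core: The core to be gauged: upright grey asphalt cylinder with a pale rough top, 86 mm in diameter, 66 mm high, 0.6 to 0.95 kg; too wide for most grippers, so slide it by pushing its side low down. Starts on the gauge's plate before the nest, about 105 mm in front of the seat and 70 mm left or right of the centre line. Origin: centre of its underside, z up.
- black_core: A bystander on the same plate, as far to the other side of the centre line: an upright black asphalt cylinder, 86 mm in diameter, 49 mm high. Leave it where it stands. Origin: centre of its underside.
- gauge: Fixed round aluminium plate, 310 mm across, 12 mm thick, centre at x -40 mm. Origin: at its underside, below the core's axis when fully home. x points into the nest to the probe, y left, z up. Two steel posts, diameter 16, 45 mm high, at x 27.6, y +-42.9 mm; a push within 40 degrees of +x seats the core on both. Blue probe bracket: x 60 to 110, y +-28, up to z 66 mm.
- probe (a joint): Spring-loaded probe on the gauge's centre line, 44 mm above the worktop: steel rod with a red tip 16 mm across, pushed in along gauge x by the core. 0 = fully out (tip at gauge x = 29 mm), 0.014 m = pushed in by a fully seated core, 0.020 m = end of travel. Its spring (under 1 N when seated) does not move a core that has been let go.

How it is judged (in metres and radians):
At the end, for the whole second after the job is handed in: The pale-topped core stands upright (within 10 degrees) on the plate, at rest and let go, its axis within 10 mm of the fully seated place and the probe pushed in by more than 8 mm; the black core is within 20 mm of where it started (horizontal distance between pale_core and gauge below 0.01 m and value of joint probe above 0.008 m and angle between pale_core's own z axis and vertical below 0.17 rad and z of pale_core in the frame of gauge below 0.02 m and linear speed of pale_core below 0.02 m/s and distance of black_core from where it was at the start of the episode below 0.02 m); the robot touches nothing.
It fails at once if the black core is pushed more than 20 mm from its place (distance of black_core from where it was at the start of the episode above 0.02 m).
It fails at once if the pale-topped core is tipped by more than 30 degrees (angle between pale_core's own z axis and vertical above 0.52 rad).
It also fails if it takes over 35 s, if anything falls off the work surface, if the arm or the gripper's body presses on something with over 40 N, if the wrist force passes 120 N, or if a joint passes its speed limit or range.

## Working session

There is one attempt and no reset: what is moved stays moved. The work goes in short steps, Python scripts to look and compute and a tool call to move; the robot and the scene stay as the last step left them, time stands still between calls to the robot, and variables do not carry over. Pictures are saved under pics/ and viewed, at most 10 in all, crops included, and the job is handed in when it is done.

Besides the shell and the picture viewer there is one more tool, called after ">>>" by a JSON object that holds its "fn" and its "kwargs". drive_tool: Moves the arm, as the interface text tells. Its arguments: {"type":"object","properties":{"plan":{"type":"array","items":{"type":"object","properties":{"dx":{"type":"number"},"dy":{"type":"number"},"dz":{"type":"number"},"ax":{"type":"number"},"ay":{"type":"number"},"az":{"type":"number"},"grip":{"type":"number"}}}},"newtons":{"type":"number"}},"required":["plan"]}

```bash
mkdir -p pics
python3 - <<'E'
from station import robot, vision
import cv2,numpy as np
s=robot.sense();print(s)
a=vision.read_camera("top");b=vision.read_camera("scene")
cv2.imwrite("pics/top.png",a[:,:,::-1]);cv2.imwrite("pics/scene.png",b[:,:,::-1])
for n in("top","scene"):print(vision.camera_info(n))
E
```

```text
{'t': 0.0, 'q': array([ 1.06793605e+00,  3.59507332e-01,  1.51143721e+00,  1.99025025e-05,
        1.27252181e+00, -1.15094169e-01]), 'qvel': array([ 7.42859157e-04,  1.58786138e-04, -3.93659244e-05,  1.04958430e-03,
       -3.84470054e-04,  4.37071856e-04]), 'joint_efforts': array([ 1.78080695e-04, -5.27606106e+01, -2.78627247e+01,  1.49429184e-04,
        1.28108921e-02, -5.45188769e-06]), 'position': array([226.53570953, 554.84690133, 230.45039759]), 'ee_rot': array([[-9.25753727e-01,  3.78125894e-01, -9.19666528e-04],
       [ 3.78126940e-01,  9.25752317e-01, -1.63257970e-03],
       [ 2.34062762e-04, -1.85911743e-03, -9.99998244e-01]]), 'contact_force': array([-0.01773366,  0.14930012, -0.11415481]), 'torque': array([-0.01331166, -0.04375143, -0.02884507]), 'grip_force': 0.0, 'width': 1.0002677912152442}
{'fx': 466.64140988335066, 'fy': 466.64140988335066, 'cx': 310.7844144872975, 'cy': 242.06671540633474, 'rvec': array([ 2.14999983, -2.16189464,  0.1323624 ]), 'tvec': array([274.25197523, 465.95449797, 864.61681591])}
{'fx': 572.4269616506442, 'fy': 572.4269616506442, 'cx': 321.445257270213, 'cy': 236.9972045317987, 'rvec': array([ 2.02851881, -1.14742797,  0.51054205]), 'tvec': array([-12.20399638, 396.2664543 , 525.04992805])}
```

View pics/top.png

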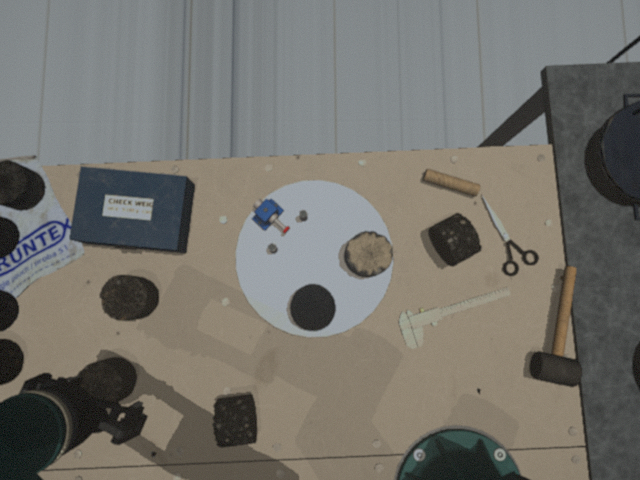

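View pics/scene.png

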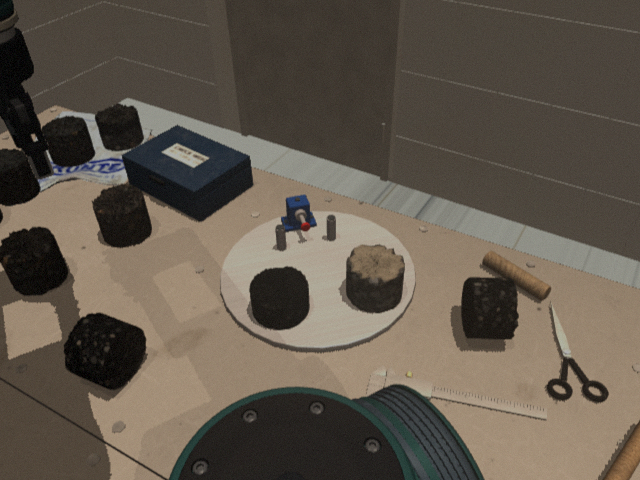

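The top view shows the plate centred near (315,258), the posts at (272,248) and (302,215), the red tip at (286,230), the pale core's top at (368,255) and the black core at (312,307).

```bash
cat > h.py <<'E'
import cv2,numpy as np
from station import robot,vision
def ray(uv,z,n="top"):
    c=vision.camera_info(n);R=cv2.Rodrigues(c["rvec"])[0];o=-R.T@c["tvec"]
    d=R.T@np.array([(uv[0]-c["cx"])/c["fx"],(uv[1]-c["cy"])/c["fy"],1]);return (o+d*(z-o[2])/d[2])[:2]
def fit(P):  # circle through points
    A=np.c_[2*P,np.ones(len(P))];s=np.linalg.lstsq(A,(P**2).sum(1),rcond=None)[0];return s[:2],np.sqrt(s[2]+s[:2]@s[:2])
E
python3 - <<'E'
from h import *
a=cv2.imread("pics/top.png");h=cv2.cvtColor(a,cv2.COLOR_BGR2HSV)
def big(m,near):
    n,l,st,c=cv2.connectedComponentsWithStats(m.astype(np.uint8)*255)
    i=min((i for i in range(1,n) if st[i,4]>15),key=lambda i:np.hypot(*(c[i]-near)));return (l==i).astype(np.uint8),c[i],st[i]
print(h[290,350],h[255,368],h[307,312],h[400,350])
m,_,st=big((h[:,:,2]>130)&(h[:,:,1]<45),(315,258));print(st)
hull=cv2.convexHull(np.argwhere(m)[:,::-1].astype(np.int32))[:,0]
P=np.array([ray(p,12) for p in hull]);c,r=fit(P);print("plate",c,r)
red=(h[:,:,1]>130)&((h[:,:,0]<8)|(h[:,:,0]>172))&(h[:,:,2]>90)
_,rc,st=big(red,(286,230));R=ray(rc,44);print("red",rc,st,R)
d=(R-c)/np.linalg.norm(R-c);print("dir tip",np.degrees(np.arctan2(*d[::-1])),np.linalg.norm(R-c),"expect~69")
blk=(h[:,:,2]<60);_,bc,st=big(blk,(312,307));print("black",bc,st,ray(bc,61))
pal=(h[:,:,1]>45)&(h[:,:,2]>75);x,pc,st=big(pal,(368,255))
ct=max(cv2.findContours(x,0,1)[0],key=len);pc,pr=cv2.minEnclosingCircle(ct);print("pale",pc,pr,st,ray(pc,78))
for u in((272,248),(302,215)):print("post",[ray(u,z) for z in (45,57)])
E
```

```text
[108  20 169] [ 19  64 115] [90  5 49] [ 21  50 133]
[  235   179   160   160 15192]
plate [441.26164961 265.72142549] 155.67859153251408Traceback (most recent call last):
  File "<stdin>", line 11, in <module>
  File "<stdin>", line 5, in big
ValueError: min() iterable argument is empty
```

Run:
```python
from h import *
a=cv2.imread("pics/top.png");h=cv2.cvtColor(a,cv2.COLOR_BGR2HSV)
def big(m,near):
    n,l,st,c=cv2.connectedComponentsWithStats(m.astype(np.uint8)*255)
    i=min((i for i in range(1,n) if st[i,4]>7),key=lambda i:np.hypot(*(c[i]-near)));return (l==i).astype(np.uint8),c[i],st[i]
c=np.array([441.3,265.7])
def show(n,p,st,z):
    w=ray(p,z);e=w-c;print(n,p,st,w.round(1),"dist",np.hypot(*e).round(1),"ang",np.degrees(np.arctan2(e[1],e[0])).round(1))
red=(h[:,:,1]>80)&((h[:,:,0]<10)|(h[:,:,0]>165))
_,p,st=big(red,(286,230));show("red",p,st,44)
_,p,st=big((h[:,:,1]>100)&(abs(h[:,:,0].astype(int)-108)<15),(267,212));show("blue",p,st,66)
_,p,st=big(h[:,:,2]<75,(312,307));show("black",p,st,61)
x,_,st=big((h[:,:,1]>40)&(abs(h[:,:,0].astype(int)-19)<12),(368,255))
ct=max(cv2.findContours(x,0,1)[0],key=len);p,r=cv2.minEnclosingCircle(ct);show("pale",np.array(p),st,78);print(r)
for u in((272,248),(302,215)):
    _,p,st=big((h[:,:,2]<115),u);show("post",p,st,45)
cv2.imwrite("pics/crop.png",cv2.resize(a[170:345,225:405],None,fx=3.3,fy=3.3,interpolation=cv2.INTER_CUBIC))
```

```text
red [285.39130435 229.52173913] [283 227   6   6  23] [489.8 319.5] dist 72.5 ang 48.0
blue [266.32522796 210.58054711] [253 200  30  23 329] [522.1 353.7] dist 119.5 ang 47.4
black [312.18159048 307.30619912] [ 290  285   45   45 1597] [344.1 269.7] dist 97.3 ang 177.6
pale [308.74133301 336.05908203] [     0    143    591    337 128196] [294.1 276.1] dist 147.6 ang 176.0
315.4974060058594
post [272.14925373 248.34328358] [268 244  10  10  67] [454.  344.3] dist 79.7 ang 80.8
post [302.68571429 215.72857143] [299 211   8  10  70] [515.9 286.7] dist 77.5 ang 15.7
```

View pics/crop.png

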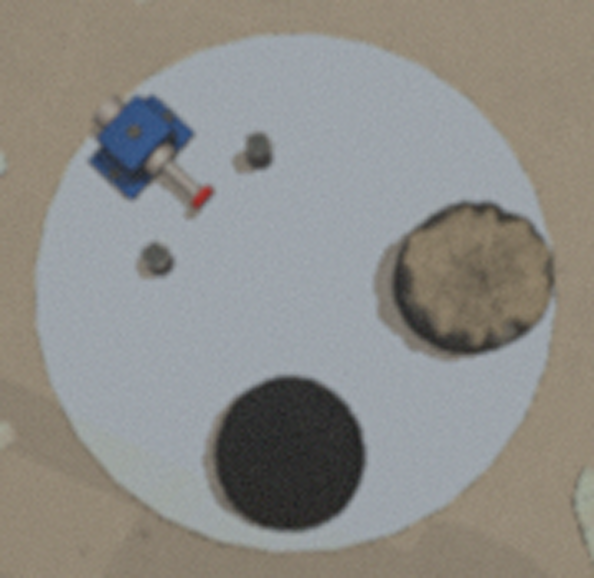

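The crop shows the pale core's top circle centred at crop (476,278), which is about (369,254) in the full image. A clutter core stands to the right near (455,238). I'll locate both before choosing where to come down.

Run:
```python
from h import *
print("pale",ray((225+476/3.3-.35,170+278/3.3-.35),78))
for u in((430,230),(448,265),(428,240),(455,214),(480,250)):print(u,[ray(u,z).round() for z in(5,60)])
a=np.radians(47.3);seat=np.array([467,295]);print(np.array([[np.cos(a),np.sin(a)],[-np.sin(a),np.cos(a)]])@(ray((368.9,253.9),78)-seat))
```

```text
pale [439.26519791 166.83081319]
(430, 230) [array([493.,  36.]), array([485.,  50.])]
(448, 265) [array([424.,   4.]), array([420.,  20.])]
(428, 240) [array([473.,  41.]), array([466.,  55.])]
(455, 214) [array([525., -14.]), array([515.,   3.])]
(480, 250) [array([453., -60.]), array([447., -40.])]
[-113.02123129  -66.5353873 ]
```

>>> {"fn": "drive_tool", "kwargs": {"plan": [{"az": 0.123, "grip": 0.05}, {"az": 0.123}, {"az": 0.123}, {"az": 0.123}, {"az": 0.123}, {"az": 0.123}, {"az": 0.123}, {"az": 0.123}, {"az": 0.123}, {"az": 0.123}]}}

```text
invalid input at $.plan[0]: expected keys dx, dy, dz, ax, ay, az, grip
```

>>> {"fn": "drive_tool", "kwargs": {"plan": [{"az": 0.123, "grip": 0.05}, {"az": 0.123}, {"az": 0.123}, {"az": 0.0}, {}]}}

```text
invalid input at $.plan[0]: expected keys dx, dy, dz, ax, ay, az, grip
```

>>> {"fn": "drive_tool", "kwargs": {"plan": [{"dx": 0, "dy": 0, "dz": 0, "ax": 0, "ay": 0, "az": 0.123, "grip": 0.05}, {"dx": 0, "dy": 0, "dz": 0, "ax": 0, "ay": 0, "az": 0.123, "grip": 0.05}, {"dx": 0, "dy": 0, "dz": 0, "ax": 0, "ay": 0, "az": 0.123, "grip": 0.05}, {"dx": 0, "dy": 0, "dz": 0, "ax": 0, "ay": 0, "az": 0.123, "grip": 0.05}, {"dx": 0, "dy": 0, "dz": 0, "ax": 0, "ay": 0, "az": 0.123, "grip": 0.05}, {"dx": 0, "dy": 0, "dz": 0, "ax": 0, "ay": 0, "az": 0.123, "grip": 0.05}, {"dx": 0, "dy": 0, "dz": 0, "ax": 0, "ay": 0, "az": 0.123, "grip": 0.05}, {"dx": 0, "dy": 0, "dz": 0, "ax": 0, "ay": 0, "az": 0.123, "grip": 0.05}, {"dx": 0, "dy": 0, "dz": 0, "ax": 0, "ay": 0, "az": 0.123, "grip": 0.05}, {"dx": 0, "dy": 0, "dz": 0, "ax": 0, "ay": 0, "az": 0.123, "grip": 0.05}]}}

```text
t: 0.93
position: [226.7, 555.1, 230.8]
ee_rot: [[0.053, 0.999, -0.001], [0.999, -0.053, -0.001], [-0.001, -0.0, -1.0]]
contact_force: [-0.5, -0.1, 0.6]
width: 0.589
grip_force: 0.0
```

>>> {"fn": "drive_tool", "kwargs": {"plan": [{"dx": 0, "dy": 0, "dz": 0, "ax": 0, "ay": 0, "az": 0.123, "grip": 0.05}, {"dx": 0, "dy": 0, "dz": 0, "ax": 0, "ay": 0, "az": 0.123, "grip": 0.05}, {"dx": 0, "dy": 0, "dz": 0, "ax": 0, "ay": 0, "az": 0.123, "grip": 0.05}, {"dx": 0, "dy": 0, "dz": 0, "ax": 0, "ay": 0, "az": 0, "grip": 0.05}]}}

```text
t: 1.27
position: [226.7, 555.1, 230.8]
ee_rot: [[0.408, 0.913, -0.001], [0.913, -0.408, -0.001], [-0.001, -0.0, -1.0]]
contact_force: [-0.7, 0.8, -0.4]
width: 0.587
grip_force: 0.0
```

>>> {"fn": "drive_tool", "kwargs": {"plan": [{"dx": -0.024, "dy": 0.0254, "dz": 0, "ax": 0, "ay": 0, "az": 0, "grip": 0.05}, {"dx": -0.024, "dy": 0.0254, "dz": 0, "ax": 0, "ay": 0, "az": 0, "grip": 0.05}, {"dx": -0.024, "dy": 0.0254, "dz": 0, "ax": 0, "ay": 0, "az": 0, "grip": 0.05}, {"dx": -0.024, "dy": 0.0254, "dz": 0, "ax": 0, "ay": 0, "az": 0, "grip": 0.05}, {"dx": -0.024, "dy": 0.0254, "dz": 0, "ax": 0, "ay": 0, "az": 0, "grip": 0.05}, {"dx": -0.024, "dy": 0.0254, "dz": 0, "ax": 0, "ay": 0, "az": 0, "grip": 0.05}, {"dx": -0.024, "dy": 0.0254, "dz": 0, "ax": 0, "ay": 0, "az": 0, "grip": 0.05}, {"dx": -0.024, "dy": 0.0254, "dz": 0, "ax": 0, "ay": 0, "az": 0, "grip": 0.05}, {"dx": -0.024, "dy": 0.0254, "dz": 0, "ax": 0, "ay": 0, "az": 0, "grip": 0.05}, {"dx": -0.024, "dy": 0.0254, "dz": 0, "ax": 0, "ay": 0, "az": 0, "grip": 0.05}]}}

```text
t: 2.1
position: [362.4, 231.6, 231.3]
ee_rot: [[0.4, 0.917, -0.0], [0.917, -0.4, -0.0], [-0.0, 0.0, -1.0]]
contact_force: [0.4, -0.3, -0.3]
width: 0.588
grip_force: 0.0
```

>>> {"fn": "drive_tool", "kwargs": {"plan": [{"dx": -0.024, "dy": 0.0254, "dz": 0, "ax": 0, "ay": 0, "az": 0, "grip": 0.05}, {"dx": -0.024, "dy": 0.0254, "dz": 0, "ax": 0, "ay": 0, "az": 0, "grip": 0.05}, {"dx": -0.024, "dy": 0.0254, "dz": 0, "ax": 0, "ay": 0, "az": 0, "grip": 0.05}, {"dx": -0.024, "dy": 0.0254, "dz": 0, "ax": 0, "ay": 0, "az": 0, "grip": 0.05}, {"dx": 0, "dy": 0, "dz": 0, "ax": 0, "ay": 0, "az": 0, "grip": 0.05}, {"dx": 0, "dy": 0, "dz": 0, "ax": 0, "ay": 0, "az": 0, "grip": 0.05}]}}

```text
t: 2.6
position: [416.9, 102.9, 231.2]
ee_rot: [[0.405, 0.914, -0.0], [0.914, -0.405, -0.0], [-0.0, -0.0, -1.0]]
contact_force: [-0.7, 0.3, -0.2]
width: 0.591
grip_force: 0.0
```

Run:
```python
from h import *
s=robot.sense();print(s["position"],s["ee_rot"]);print(vision.camera_info("wrist"))
cv2.imwrite("pics/w1.png",vision.read_camera("wrist")[:,:,::-1])
```

```text
[416.92660618 102.86305999 231.23579784] [[ 4.04938524e-01  9.14343899e-01 -1.59799052e-04]
 [ 9.14343907e-01 -4.04938536e-01 -4.82060897e-05]
 [-1.08785738e-04 -1.26590787e-04 -9.99999986e-01]]
{'fx': 370.02262214855415, 'fy': 370.02262214855415, 'cx': 318.3725727246017, 'cy': 238.75073163474178, 'mount': array([[ 1.69519539e-04, -9.65720746e-01, -2.59583149e-01,
         6.56023468e+01],
       [ 9.99999940e-01,  8.55780390e-05,  3.34671344e-04,
         1.95179258e-01],
       [-3.00984443e-04, -2.59583190e-01,  9.65720703e-01,
        -1.44997211e+02],
       [ 0.00000000e+00,  0.00000000e+00,  0.00000000e+00,
         1.00000000e+00]])}
```

View pics/w1.png

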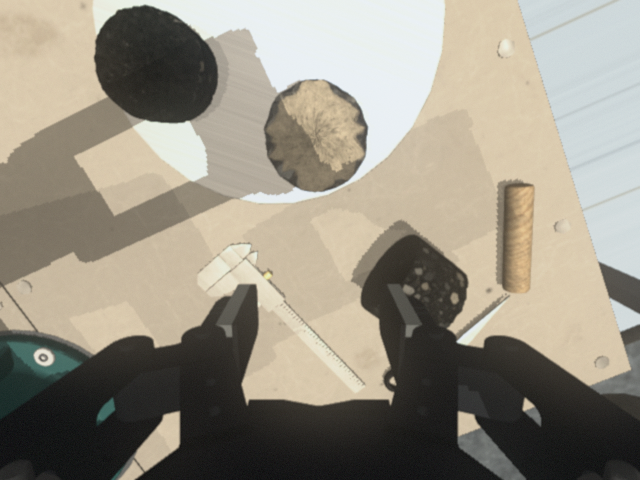

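The wrist view shows the pale core's top centred near (317,135) and the clutter core spanning (362,290) to (465,300), close to the right finger.

```bash
cat >> h.py <<'E'
def wray(uv,z,s):
    c=vision.camera_info("wrist");M=c["mount"];R=s["ee_rot"]
    o=s["position"]+R@M[:3,3];d=R@M[:3,:3]@np.array([(uv[0]-c["cx"])/c["fx"],(uv[1]-c["cy"])/c["fy"],1]);return (o+d*(z-o[2])/d[2])[:2]
E
python3 - <<'E'
from h import *
s=robot.sense();R=s["ee_rot"][:2,:2]
for n,u,z in(("pale",(316.5,135),78),("cl",(362,300),5),("cl",(362,290),50),("cl",(395,236),50),("cl",(405,236),70),("cl",(450,255),50)):
    w=wray(u,z,s);print(n,z,w,"tool",R.T@(w-s["position"][:2]))
E
```

```text
pale 78 [442.80192721 167.44797461] tool [68.81007242 -1.30184974]
cl 5 [418.08302836  -9.53949765] tool [-103.0861936    47.55776313]
cl 50 [424.96230311  21.01136942] tool [-72.35917911  41.51371941]
cl 50 [472.33153645  57.93412805] tool [-19.45178817  69.93803391]
cl 70 [478.3530542   60.98094544] tool [-14.23277481  74.21631123]
cl 50 [512.36590621  20.46081887] tool [-37.56642776 121.69571522]
```

>>> {"fn": "drive_tool", "kwargs": {"plan": [{"dx": 0, "dy": -0.001, "dz": 0.035, "ax": 0, "ay": 0, "az": 0, "grip": 0.05}, {"dx": 0, "dy": 0, "dz": 0.035, "ax": 0, "ay": 0, "az": 0, "grip": 0.05}, {"dx": 0, "dy": 0, "dz": 0.035, "ax": 0, "ay": 0, "az": 0, "grip": 0.05}, {"dx": 0, "dy": 0, "dz": 0.035, "ax": 0, "ay": 0, "az": 0, "grip": 0.05}, {"dx": 0, "dy": 0, "dz": 0.03, "ax": 0, "ay": 0, "az": 0, "grip": 0.05}, {"dx": 0, "dy": 0, "dz": 0.025, "ax": 0, "ay": 0, "az": 0, "grip": 0.05}, {"dx": 0, "dy": 0, "dz": 0.016, "ax": 0, "ay": 0, "az": 0, "grip": 0.05}, {"dx": 0, "dy": 0, "dz": 0, "ax": 0, "ay": 0, "az": 0, "grip": 0.05}, {"dx": 0, "dy": 0, "dz": 0, "ax": 0, "ay": 0, "az": 0, "grip": 0.05}]}}

```text
t: 3.4
position: [414.1, 105.8, 19.8]
ee_rot: [[0.401, 0.916, -0.003], [0.916, -0.401, -0.0], [-0.001, -0.003, -1.0]]
contact_force: [0.7, 0.4, 0.0]
width: 0.586
grip_force: 0.0
```

>>> {"fn": "drive_tool", "kwargs": {"plan": [{"dx": 0.007, "dy": 0, "dz": 0, "ax": 0, "ay": 0, "az": 0, "grip": 0.05}, {"dx": 0.007, "dy": 0, "dz": 0, "ax": 0, "ay": 0, "az": 0, "grip": 0.05}, {"dx": 0.005, "dy": 0, "dz": 0, "ax": 0, "ay": 0, "az": 0, "grip": 0.05}, {"dx": 0.004, "dy": 0, "dz": 0, "ax": 0, "ay": 0, "az": 0, "grip": 0.05}, {"dx": 0.004, "dy": 0, "dz": 0, "ax": 0, "ay": 0, "az": 0, "grip": 0.05}, {"dx": 0.004, "dy": 0, "dz": 0, "ax": 0, "ay": 0, "az": 0, "grip": 0.05}, {"dx": 0.004, "dy": 0, "dz": 0, "ax": 0, "ay": 0, "az": 0, "grip": 0.05}]}}

```text
t: 3.98
position: [429.1, 136.5, 21.2]
ee_rot: [[0.403, 0.915, -0.001], [0.915, -0.403, -0.001], [-0.001, -0.0, -1.0]]
contact_force: [-3.1, -8.0, 6.0]
width: 0.583
grip_force: 0.0
```

Run:
```python
from h import *
cv2.imwrite("pics/w2.png",vision.read_camera("scene")[150:400,180:460,::-1].repeat(2,0).repeat(2,1))
```

```text
(no output)
```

View pics/w2.png

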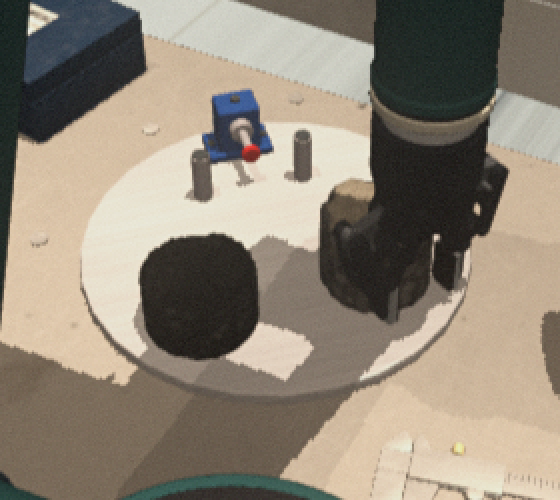

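The core is upright and the cradle has made contact, at about 9 N. Next is leg 1.

>>> {"fn": "drive_tool", "kwargs": {"plan": [{"dx": 0.008, "dy": -0.003, "dz": 0, "ax": 0, "ay": 0, "az": 0, "grip": 0.05}, {"dx": 0.008, "dy": -0.003, "dz": 0, "ax": 0, "ay": 0, "az": 0, "grip": 0.05}, {"dx": 0.008, "dy": -0.003, "dz": 0, "ax": 0, "ay": 0, "az": 0, "grip": 0.05}, {"dx": 0.008, "dy": -0.003, "dz": 0, "ax": 0, "ay": 0, "az": 0, "grip": 0.05}, {"dx": 0.008, "dy": -0.003, "dz": 0, "ax": 0, "ay": 0, "az": 0, "grip": 0.05}, {"dx": 0.008, "dy": -0.003, "dz": 0, "ax": 0, "ay": 0, "az": 0, "grip": 0.05}, {"dx": 0.008, "dy": -0.003, "dz": 0, "ax": 0, "ay": 0, "az": 0, "grip": 0.05}, {"dx": 0.008, "dy": -0.003, "dz": 0, "ax": 0, "ay": 0, "az": 0, "grip": 0.05}, {"dx": 0.008, "dy": -0.003, "dz": 0, "ax": 0, "ay": 0, "az": 0, "grip": 0.05}, {"dx": 0, "dy": 0, "dz": 0, "ax": 0, "ay": 0, "az": 0, "grip": 0.05}]}}

```text
t: 4.87
position: [434.8, 215.0, 21.1]
ee_rot: [[0.403, 0.915, 0.002], [0.915, -0.403, 0.001], [0.001, 0.001, -1.0]]
contact_force: [-0.1, 1.0, -0.0]
width: 0.589
grip_force: 0.0
```

Run:
```python
from h import *
s=robot.sense();print(s["position"])
w=vision.read_camera("wrist")[:,:,::-1];t=vision.read_camera("top")[170:345,225:405,::-1]
cv2.imwrite("pics/w3.png",np.hstack([w[:,140:500],cv2.resize(t,(430,480))]))
```

```text
[434.76840183 215.02259154  21.05171032]
```

View pics/w3.png

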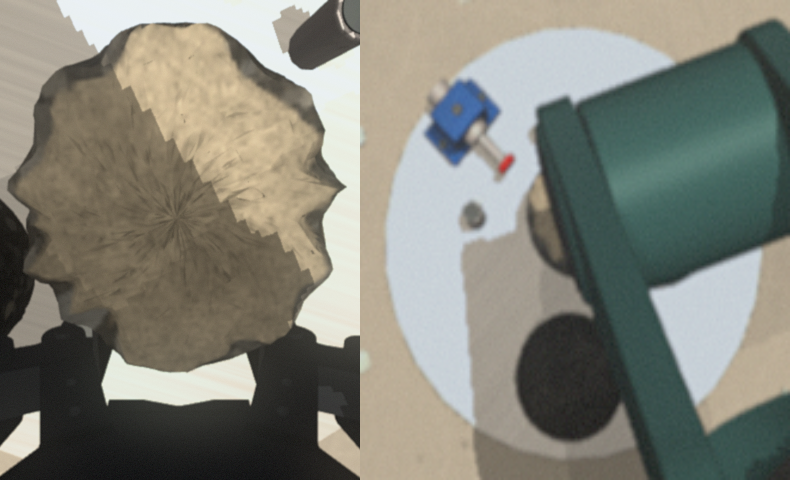

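The wrist view shows the core in the cradle, centred near (315,205), with the right post at about (465,35). The black core is clear to the left. Next I'll measure the core against the seat.

Run:
```python
from h import *
s=robot.sense();R=s["ee_rot"][:2,:2]
a=np.radians(47.3);G=np.array([[np.cos(a),np.sin(a)],[-np.sin(a),np.cos(a)]])
for u in((315,205),(318,195)):
    w=wray(u,78,s);d=np.array([467,295])-w;print(w,"to seat: world",d,"tool",R.T@d,"gauge",G@d)
print("post",wray((480,20),45,s),wray((480,20),57,s))
```

```text
[454.29889115 260.53569225] to seat: world [12.70110885 34.46430775] tool [36.65968828 -2.27425195] gauge [33.94170256 14.0380733 ]
[455.92983181 262.4499686 ] to seat: world [11.07016819 32.5500314 ] tool [34.25029552 -2.99483084] gauge [31.42883475 13.93849037]
post [518.04635973 285.94362106] [512.3875003  284.76933434]
```

>>> {"fn": "drive_tool", "kwargs": {"plan": [{"dx": 0.005, "dy": -0.0003, "dz": 0, "ax": 0, "ay": 0, "az": 0, "grip": 0.05}, {"dx": 0.005, "dy": -0.0003, "dz": 0, "ax": 0, "ay": 0, "az": 0, "grip": 0.05}, {"dx": 0.005, "dy": -0.0003, "dz": 0, "ax": 0, "ay": 0, "az": 0, "grip": 0.05}, {"dx": 0.005, "dy": -0.0003, "dz": 0, "ax": 0, "ay": 0, "az": 0, "grip": 0.05}, {"dx": 0.004, "dy": -0.0003, "dz": 0, "ax": 0, "ay": 0, "az": 0, "grip": 0.05}, {"dx": 0.003, "dy": -0.0003, "dz": 0, "ax": 0, "ay": 0, "az": 0, "grip": 0.05}, {"dx": 0.002, "dy": 0, "dz": 0, "ax": 0, "ay": 0, "az": 0, "grip": 0.05}]}}

```text
t: 5.55
position: [442.9, 239.7, 20.3]
ee_rot: [[0.404, 0.915, -0.002], [0.915, -0.404, -0.002], [-0.003, -0.001, -1.0]]
contact_force: [-2.6, -7.0, 4.6]
width: 0.586
grip_force: 0.0
```

>>> {"fn": "drive_tool", "kwargs": {"plan": [{"dx": 0.002, "dy": 0, "dz": 0, "ax": 0, "ay": 0, "az": 0, "grip": 0.05}, {"dx": 0.002, "dy": 0, "dz": 0, "ax": 0, "ay": 0, "az": 0, "grip": 0.05}]}}

```text
t: 5.72
position: [444.1, 243.0, 20.3]
ee_rot: [[0.404, 0.915, -0.003], [0.915, -0.404, -0.002], [-0.003, -0.002, -1.0]]
contact_force: [-3.2, -6.5, 5.7]
width: 0.583
grip_force: 0.0
```

>>> {"fn": "drive_tool", "kwargs": {"plan": [{"dx": 0.0015, "dy": 0, "dz": 0, "ax": 0, "ay": 0, "az": 0, "grip": 0.05}]}}

```text
t: 5.8
position: [444.7, 244.4, 20.3]
ee_rot: [[0.404, 0.915, -0.003], [0.915, -0.404, -0.002], [-0.003, -0.002, -1.0]]
contact_force: [-3.0, -8.0, 5.4]
width: 0.586
grip_force: 0.0
```

>>> {"fn": "drive_tool", "kwargs": {"plan": [{"dx": 0.0015, "dy": 0, "dz": 0, "ax": 0, "ay": 0, "az": 0, "grip": 0.05}, {"dx": 0.0015, "dy": 0, "dz": 0, "ax": 0, "ay": 0, "az": 0, "grip": 0.05}]}}

```text
t: 5.97
position: [445.7, 246.9, 20.3]
ee_rot: [[0.404, 0.915, -0.003], [0.915, -0.404, -0.003], [-0.004, -0.002, -1.0]]
contact_force: [-2.7, -8.1, 5.4]
width: 0.584
grip_force: 0.0
```

>>> {"fn": "drive_tool", "kwargs": {"plan": [{"dx": 0.0015, "dy": 0, "dz": 0, "ax": 0, "ay": 0, "az": 0, "grip": 0.05}]}}

```text
t: 6.05
position: [446.3, 248.2, 20.3]
ee_rot: [[0.404, 0.915, -0.004], [0.915, -0.404, -0.003], [-0.004, -0.002, -1.0]]
contact_force: [-4.0, -8.7, 6.5]
width: 0.587
grip_force: 0.0
```

>>> {"fn": "drive_tool", "kwargs": {"plan": [{"dx": 0.001, "dy": 0, "dz": 0, "ax": 0, "ay": 0, "az": 0, "grip": 0.05}]}}

```text
t: 6.13
position: [446.7, 249.2, 20.3]
ee_rot: [[0.404, 0.915, -0.003], [0.915, -0.404, -0.003], [-0.004, -0.002, -1.0]]
contact_force: [-3.4, -8.2, 6.6]
width: 0.582
grip_force: 0.0
```

>>> {"fn": "drive_tool", "kwargs": {"plan": [{"dx": 0.001, "dy": 0, "dz": 0, "ax": 0, "ay": 0, "az": 0, "grip": 0.05}, {"dx": 0.001, "dy": 0, "dz": 0, "ax": 0, "ay": 0, "az": 0, "grip": 0.05}]}}

```text
t: 6.3
position: [447.4, 250.8, 20.3]
ee_rot: [[0.404, 0.915, -0.004], [0.915, -0.404, -0.003], [-0.004, -0.002, -1.0]]
contact_force: [-2.9, -8.1, 6.3]
width: 0.581
grip_force: 0.0
```

>>> {"fn": "drive_tool", "kwargs": {"plan": [{"dx": 0.001, "dy": 0, "dz": 0, "ax": 0, "ay": 0, "az": 0, "grip": 0.05}]}}

```text
t: 6.38
position: [447.4, 251.1, 20.3]
ee_rot: [[0.404, 0.915, -0.004], [0.915, -0.404, -0.004], [-0.005, -0.002, -1.0]]
contact_force: [-3.4, -14.9, 8.7]
width: 0.585
grip_force: 0.0
```

Run:
```python
from h import *
s=robot.sense();print(s["position"])
w=vision.read_camera("wrist")[:,:,::-1];t=vision.read_camera("top")[170:345,225:405,::-1]
cv2.imwrite("pics/w4.png",np.hstack([w[:,140:500],cv2.resize(t,(430,480))]))
```

```text
[447.42951126 251.12938556  20.25566546]
```

View pics/w4.png

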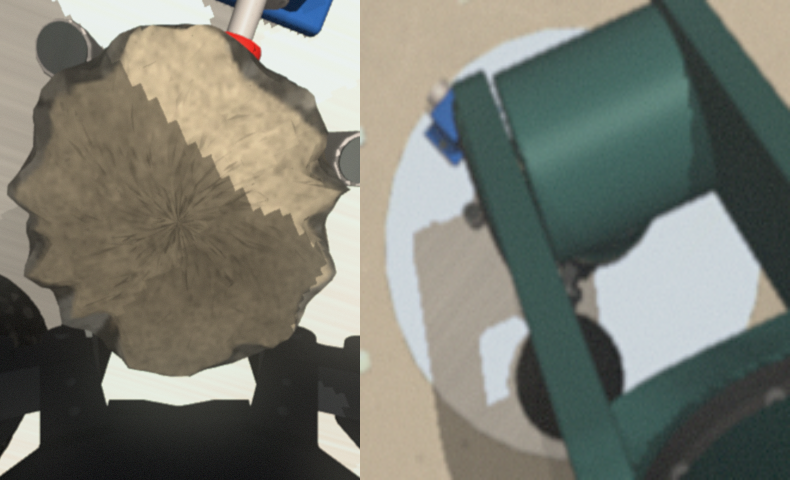

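The wrist view shows posts on both sides of the core, at (65,48) and (350,160), with the red tip against it at (243,45). The force has just risen to 15 N, so I'll press a bit further to make sure both posts are touching.

>>> {"fn": "drive_tool", "kwargs": {"plan": [{"dx": 0.001, "dy": 0.0005, "dz": 0, "ax": 0, "ay": 0, "az": 0, "grip": 0.05}]}}

```text
t: 6.57
position: [447.6, 251.2, 20.1]
ee_rot: [[0.403, 0.915, -0.006], [0.915, -0.403, -0.005], [-0.007, -0.003, -1.0]]
contact_force: [-5.3, -16.2, 8.4]
width: 0.588
grip_force: 0.0
```

>>> {"fn": "drive_tool", "kwargs": {"plan": [{"dx": 0.001, "dy": 0.0005, "dz": 0, "ax": 0, "ay": 0, "az": 0, "grip": 0.05}]}}

```text
t: 6.65
position: [447.6, 251.2, 20.0]
ee_rot: [[0.403, 0.915, -0.007], [0.915, -0.403, -0.006], [-0.009, -0.004, -1.0]]
contact_force: [-7.3, -19.1, 12.4]
width: 0.582
grip_force: 0.0
```

It has stalled at the seat: the core works out at about (467,296.7), against a seat of (467,295). I'll back off straight, lift and check.

>>> {"fn": "drive_tool", "kwargs": {"plan": [{"dx": 0.001, "dy": 0.0005, "dz": 0, "ax": 0, "ay": 0, "az": 0, "grip": 0.05}, {"dx": 0, "dy": 0, "dz": 0, "ax": 0, "ay": 0, "az": 0, "grip": 0.05}, {"dx": -0.004, "dy": -0.001, "dz": 0, "ax": 0, "ay": 0, "az": 0, "grip": 0.05}, {"dx": -0.008, "dy": 0, "dz": 0, "ax": 0, "ay": 0, "az": 0, "grip": 0.05}, {"dx": -0.012, "dy": 0, "dz": 0, "ax": 0, "ay": 0, "az": 0, "grip": 0.05}, {"dx": -0.02, "dy": 0, "dz": 0, "ax": 0, "ay": 0, "az": 0, "grip": 0.05}, {"dx": -0.02, "dy": 0, "dz": 0, "ax": 0, "ay": 0, "az": 0, "grip": 0.05}, {"dx": 0, "dy": 0, "dz": -0.02, "ax": 0, "ay": 0, "az": 0, "grip": 0.05}, {"dx": 0, "dy": 0, "dz": -0.035, "ax": 0, "ay": 0, "az": 0, "grip": 0.05}, {"dx": 0, "dy": 0, "dz": -0.035, "ax": 0, "ay": 0, "az": 0, "grip": 0.05}]}}

```text
t: 7.48
position: [424.0, 196.4, 110.4]
ee_rot: [[0.405, 0.914, -0.003], [0.914, -0.405, -0.001], [-0.002, -0.003, -1.0]]
contact_force: [1.5, -0.4, 0.1]
width: 0.584
grip_force: 0.0
```

>>> {"fn": "drive_tool", "kwargs": {"plan": [{"dx": 0, "dy": 0, "dz": -0.035, "ax": 0, "ay": 0, "az": 0, "grip": 0.05}, {"dx": -0.01, "dy": 0, "dz": -0.035, "ax": 0, "ay": 0, "az": 0, "grip": 0.05}, {"dx": -0.03, "dy": 0, "dz": -0.02, "ax": 0, "ay": 0, "az": 0, "grip": 0.05}, {"dx": -0.03, "dy": 0, "dz": 0, "ax": 0, "ay": 0, "az": 0, "grip": 0.05}, {"dx": 0, "dy": 0, "dz": 0, "ax": 0, "ay": 0, "az": 0, "grip": 0.05}, {"dx": 0, "dy": 0, "dz": 0, "ax": 0, "ay": 0, "az": 0, "grip": 0.05}]}}

```text
t: 7.98
position: [396.6, 132.5, 200.6]
ee_rot: [[0.406, 0.914, 0.001], [0.914, -0.406, 0.0], [0.001, 0.001, -1.0]]
contact_force: [0.9, -0.4, 0.2]
width: 0.587
grip_force: 0.0
```

Run:
```python
from h import *
s=robot.sense();print(s["position"],s["contact_force"])
w=vision.read_camera("wrist")[:,:,::-1]
np.save("w5.npy",w);cv2.imwrite("pics/w5.png",cv2.resize(w[0:240,160:480],None,fx=2.4,fy=2.4))
```

```text
[396.5642104  132.49484337 200.61716721] [ 0.94890893 -0.43093374  0.17061827]
```

View pics/w5.png

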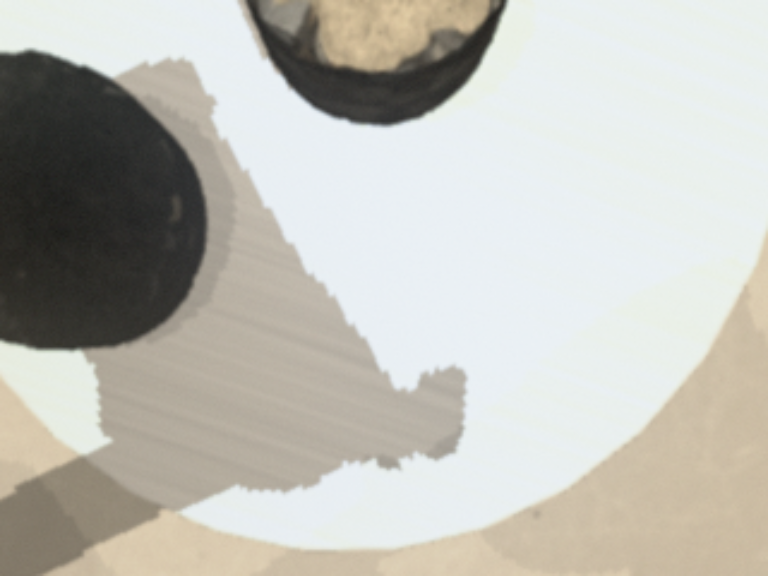

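In this close view the core is cut off at the top edge, and the black core is undisturbed. I'll move forward and up for a full look.

>>> {"fn": "drive_tool", "kwargs": {"plan": [{"dx": 0.03, "dy": 0, "dz": -0.02, "ax": 0, "ay": 0, "az": 0, "grip": 0.05}, {"dx": 0.03, "dy": 0, "dz": -0.02, "ax": 0, "ay": 0, "az": 0, "grip": 0.05}, {"dx": 0.03, "dy": 0, "dz": -0.02, "ax": 0, "ay": 0, "az": 0, "grip": 0.05}, {"dx": 0, "dy": 0, "dz": 0, "ax": 0, "ay": 0, "az": 0, "grip": 0.05}, {"dx": 0, "dy": 0, "dz": 0, "ax": 0, "ay": 0, "az": 0, "grip": 0.05}]}}

```text
t: 8.45
position: [435.1, 218.1, 260.6]
ee_rot: [[0.401, 0.916, 0.002], [0.916, -0.401, 0.001], [0.002, 0.001, -1.0]]
contact_force: [-0.1, -0.6, 0.2]
width: 0.586
grip_force: 0.0
```

Run:
```python
from h import *
s=robot.sense();print(s["position"],s["contact_force"])
w=vision.read_camera("wrist")[:,:,::-1]
cv2.imwrite("pics/w6.png",cv2.resize(w[0:240,160:480],None,fx=2.4,fy=2.4))
```

```text
[435.13376566 218.06350217 260.59166083] [-0.0813785  -0.60339985  0.17566309]
```

View pics/w6.png

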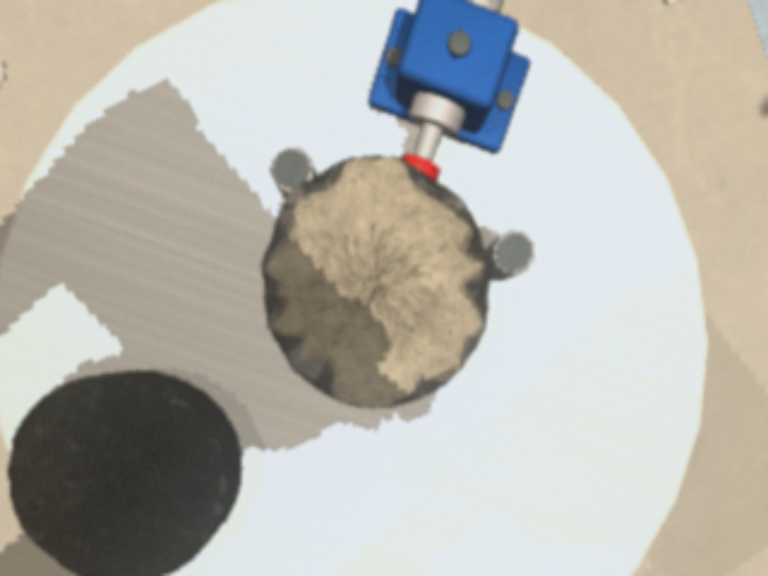

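The crop shows the core touching both posts, at (292,170) and (513,252), with the red tip pressed at (421,165). I'll check the distances and hand in if they agree.

Run:
```python
from h import *
s=robot.sense();c=wray((317,117),78,s);ok=0
for z in(45,57):
    A=wray((281.7,70.8),z,s);B=wray((373.8,105),z,s);print(z,c,np.hypot(*(A-c)),np.hypot(*(B-c)),"AB",np.hypot(*(A-B)),"expect 51,51,85.8")
    ok|=abs(np.hypot(*(A-B))-85.8)<4 and abs(np.hypot(*(A-c))-51)<6 and abs(np.hypot(*(B-c))-51)<6
print(ok)
if ok: print(robot.finish_job())
```

```text
45 [466.29747156 293.66946926] 52.01587319132761 53.388250272369085 AB 88.56037912354034 expect 51,51,85.8
57 [466.29747156 293.66946926] 49.782771394840864 51.513735102315316 AB 85.60422910752891 expect 51,51,85.8
1
the job is handed in; nothing more can be done
None
```

The pale core is seated upright against both posts with the red tip pressed in; it is let go, the black core looks undisturbed in the pictures, and the job is handed in, with no verdict reported back.

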